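Open the medicine box for a stock check and hold the lid

ROBOT

A 6-joint arm with a two-finger parallel gripper is mounted at the origin on the work surface. World frame = base frame: x ahead of the robot, y to its left, z up, the work surface at z = 0. Lengths are in mm, angles in degrees, forces in N, time in s.
With the tool pointing down it reaches from about 350 to 850 mm from the base axis. Payload 8.1 kg.
Tool frame: the origin (TCP) lies midway between the tips of the shut fingers; the grasp point (between the pads) lies 19 mm behind it; z points along the fingers, x is the direction in which the jaws open and shut, and the axes are right-handed (so a half turn about z gives the same grasp; the last joint's range is limited). The gripper opens to 85 mm and grips with 20 to 120 N. Pads are 22 mm wide; open, the fingers measure 114 mm over their backs; the gripper's body (76 mm by 85 mm) begins 54 mm behind the grasp point. The pads swing forward as they close: fully open they stand 13 mm farther back than shut.
Start: joints at [-77.143, 7.471, 85.268, -0, 87.261, -4.893], TCP at [182.941, -571.435, 231.292] pointing down, gripper open.
Joint ranges: [-169.43, 169.43], [-51.17, 129.36], [1.28, 143.12], [-76.62, 256.62], [0, 156.53], [-152.29, 152.29]. Speed limits (degrees/s): [136.94, 136.94, 159.86, 180, 180, 180].

INTERFACE

Orientations are given as [roll, pitch, yaw] about the fixed x, y, z axes, in that order (R = Rz(yaw) Ry(pitch) Rx(roll)).
In Python, from bench import monitor, cams, r gives the robot as it stands.
- The arm moves only by the tool jog_arm, never from a script. Its arguments are lists of equal length, an entry for each row: "offset": the shift along the tool's x, y, z in mm, a list of three; "delta_rot": the turn, a rotation vector about the tool's x, y, z in degrees, a list of three; "jaw": the opening in per cent of the stroke, from 0 (shut) to 100 (fully open). In form: {"offset": [[x, y, z], ...], "delta_rot": [[rx, ry, rz], ...], "jaw": [jaw, ...]}. A call has 1 to 20 rows; each row shifts and turns the pose as measured when the row begins, along the tool's axes as they then stand; what a row does not reach is not made up. A row lasts 1/10 s, in which the tool goes at most 50 mm and 8.59 degrees, less where a joint would pass 70% of its speed; a pose out of reach is approached as far as the arm can. A call is refused whole if a number of a shift passes 50 or a number of a turn 8.59, either way. A call with a gripper value outside its range is refused whole. The fingers move at their own pace and stop on an object; "newtons" is the grip in N (left out, the last holds). Time passes only in rows, so rows that do not move let the fingers close. It gives the time, the measured TCP pose, the force and the opening at its end, in the units of the state.
- monitor.sense(): the state, without advancing time (a new reading comes with each control period).
- cams.snapshot(name): name is "scene" or "top" or "wrist"; returns (picture, depth): 384x512x3 uint8, red, green, blue; 384x512 float32, mm along the optical axis (not along the pixel's ray), 0 where there is no reading.
- cams.camera_model(name): a dict with "K" (3x3 intrinsics, pixels), "k1" (the pictures are not rectified: a ray, as slopes to the right and down, at radius r is drawn at 1 + k1 r^2 times it, then the intrinsics apply), "camera_from_world" (4x4, takes a point from world to camera coordinates). Camera axes: x right, y down, z forward; pixel columns grow to the right and rows downward; lengths in mm; the calibration is good to about 2 mm. A picture is of the moment at which its call begins: read the wrist's pose just before it. camera_model takes no time and is no camera call; for the wrist camera it gives the pose at the moment of the call.
- r.hand_in(): hands the job in, once; it reports no verdict.
The state is a dict: "time": time; "joint_pos": joint angles; "qd": joint speeds; "joint_efforts": joint torques, N m; "tool_pos": TCP position; "tcp_rot": TCP orientation; "ft_force": force on the tool from outside, world axes, zero at the start; "wrist_torque": the same for the moment, N m; "finger_gap": finger opening in mm.
Only numpy, scipy, OpenCV 4.12 (cv2) and the standard library are available. Lean on these libraries where they do the work, as an engineer would, in place of code of your own. Each camera call takes 0.05 s, during which the arm holds its last target.

TASK

Get the ward medicine box ready for a colleague's stock check: first fold the check-list board up by its yellow bar to 70 degrees from flat and let go of it so it stays there. Then lift the sprung lid of the medicine box by its red bar to 60 degrees from shut and finish while still holding it there with the gripper, steady, so the stock can be counted. Leave the other things on the counter where they are.

Things in the scene. Friction and masses are not known exactly. Their poses are not given: they have to be found in the camera images.
- board_hinge (a point): Middle of the hinge line of the folding check-list board: a teal panel 145 mm long, 170 mm wide and 8 mm thick carrying a white form, on a low grey stand (150 x 200 mm, 12 mm thick) fixed to the counter. This point lies 35 mm above the counter, at the end of the stand away from the robot. Its axes: y along the hinge line, z up, x level and away from the panel's free edge as it lies flat.
- board_bar (a point): Centre of the yellow round bar handle of the check-list board: 12 mm thick, 110 mm long, parallel to the hinge line, in the panel's plane 200 mm from the hinge line, carried at its ends by two 10 mm thick steel legs; 55 mm of free space (bar centre to panel edge) for a finger between it and the panel. Axes turn with the panel: y along the bar, x from the bar to the hinge.
- board (a joint): Angle of the check-list board, rad: 0 lying flat, growing as its free edge is raised (1.57 upright, stop at 1.9). Starts between 0.15 and 0.5. Stiff friction hinge: stays wherever it is left; takes 3 to 5 N at the bar to raise it.
- lid_hinge (a point): Middle of the hinge line of the medicine box's lid. The box is pale blue, open-topped, 190 mm (front to back) x 220 mm x 110 mm high, fixed to the counter, with bottles and cartons in it. This point lies 114 mm above the counter, over the rear edge of the box (away from the robot). Axes: y along the hinge line, z up, x level and to the rear.
- lid_bar (a point): Centre of the red round bar handle of the lid (lid: white frame with clear window, 190 x 220 x 8 mm): 12 mm thick, 110 mm long, parallel to the hinge line, in the lid's plane 245 mm from the hinge line and, when shut, 114 mm above the counter and 55 mm in front of the lid's edge (free space for a finger), carried at its ends by two 10 mm thick steel legs. Axes turn with the lid: y along the bar, x from the bar to the hinge.
- lid (a joint): Opening angle of the lid, rad: 0 shut (level), growing as the bar is raised; stop at 1.75. A spring and its weight shut it from any angle when let go; holding it takes about 1.5 to 3 N at the bar.
- amber: A closed amber medicine bottle, 48 mm across, 100 mm tall. Its origin is the centre of its underside. To be left alone.
- jar: A closed white jar with blue cap, 64 mm across, 85 mm tall. Its origin is the centre of its underside. To be left alone.
- carton_a: A flat white medicine carton with an orange stripe, 100 x 50 x 22 mm. Its origin is the centre of its underside. To be left alone.
- carton_b: A white medicine carton with a green stripe, 60 x 90 x 35 mm. Its origin is the centre of its underside. To be left alone.
- mouse: A black computer mouse, 105 x 60 x 32 mm. Its origin is the centre of its underside. To be left alone.
- marker: A yellow marker pen with black cap, 128 mm long, 16 mm thick. Its origin is the centre of its underside. To be left alone.
- pot: An empty clear measuring cup, 72 mm across, 50 mm tall. Its origin is the centre of its underside. To be left alone.

How it is judged (in metres and radians):
On the way, in this order (a step that is already met when the one before it is completed fails the run):
1. the check-list board stands at 70 degrees (within 8), still and let go, with the lid still shut (value of joint board between 1.0821 and 1.3614 rad and velocity of joint board between -0.08 and 0.08 rad/s and contact force between each of the arm, the fingers and board below 0.1 N and value of joint lid below 0.1 rad), for 0.2 s.
2. the lid is held by the fingers at 60 degrees (within 7), still (value of joint lid between 0.925 and 1.1694 rad and velocity of joint lid between -0.08 and 0.08 rad/s and contact force between the fingers and lid above 0.5 N), for 0.3 s.
At the end, for the whole second after the job is handed in: The lid stands still at 60 degrees (within 7), the gripper's fingers pushing or gripping it with over 0.5 N; the check-list board stands untouched at 70 degrees (within 8); every other thing on the counter is within 30 mm of where it began, so nothing else props the lid (all of step 2 and value of joint board between 1.0821 and 1.3614 rad and velocity of joint board between -0.08 and 0.08 rad/s and contact force between each of the arm, the fingers and board below 0.1 N and distance of each of amber, jar, carton_a, carton_b, mouse, marker, pot from where it was at the start of the episode below 0.03 m); the arm keeps its last pose, push and grip.
It fails at once if a bystander is moved by more than 30 mm or tipped over (distance of any of amber, jar, carton_a, carton_b, mouse, marker, pot from where it was at the start of the episode above 0.03 m or angle between any of amber, jar, carton_a, carton_b, mouse, marker, pot's own z axis and vertical above 0.5 rad).
It also fails if it takes over 56 s, if anything falls off the work surface, if the arm or the gripper's body presses on something with over 40 N, if the wrist force passes 120 N, or if a joint passes its speed limit or range.

## Working session

There is one attempt and no reset: what is moved stays moved. The work goes in short steps, Python scripts to look and compute and a tool call to move; the robot and the scene stay as the last step left them, time stands still between calls to the robot, and variables do not carry over. Pictures are saved under pics/ and viewed, and the job is handed in when it is done.

Besides the shell and the picture viewer there is one more tool, called as name(argument=value, ...), one argument or row to a line, values as JSON. jog_arm: Moves the arm, as the interface text tells. Its arguments: {"type":"object","properties":{"offset":{"type":"array","items":{"type":"array","items":{"type":"number"}}},"delta_rot":{"type":"array","items":{"type":"array","items":{"type":"number"}}},"jaw":{"type":"array","items":{"type":"number"}},"newtons":{"type":"number"}},"required":["offset","delta_rot","jaw"]}

```bash
ls; mkdir -p pics; cat > h.py <<'E'
import numpy as np, cv2
from bench import monitor, cams, r
def save(n,tag):
    p,d=cams.snapshot(n); cv2.imwrite(f'pics/{tag}.png',p[:,:,::-1]); np.savez(f'pics/{tag}.npz',p=p,d=d,**{k:np.array(v) for k,v in cams.camera_model(n).items()}); return p,d
def load(tag):
    z=np.load(f'pics/{tag}.npz'); return z['p'],z['d'],z['K'],float(z['k1']),z['camera_from_world']
def ray(uv,K,k1,T):
    uv=np.atleast_2d(uv).astype(float)
    n=cv2.undistortPoints(uv[:,None],K,np.array([k1,0,0,0,0.])).reshape(-1,2)
    return n
def pts(uv,z,K,k1,T):
    n=ray(uv,K,k1,T); c=np.c_[n*np.array(z)[:,None],z]; return (c-T[:3,3])@T[:3,:3]
def onplane(uv,h,K,k1,T):
    n=ray(uv,K,k1,T); d=np.c_[n,np.ones(len(n))]@T[:3,:3]; o=-T[:3,:3].T@T[:3,3]
    return o+d*((h-o[2])/d[:,2])[:,None]
E
python3 - <<'E'
from h import *
print(monitor.sense())
for n in('scene','top','wrist'):
    save(n,n+'0'); 
    m=cams.camera_model(n); print(n,np.round(-m['camera_from_world'][:3,:3].T@m['camera_from_world'][:3,3]))
E
```

```text
pics
{'time': 0.0, 'joint_pos': array([-7.71429060e+01,  7.51682799e+00,  8.53299366e+01, -7.32642598e-05,
        8.72622424e+01, -4.89189858e+00]), 'qd': array([-0.03522112, -0.0389098 ,  0.08372519, -0.05815344, -0.00693345,
        0.0293924 ]), 'joint_efforts': array([ 1.75577494e-03, -5.69391096e+01, -5.00549805e+01, -1.43163466e-04,
        1.48995803e-02,  6.39242148e-05]), 'tool_pos': array([ 182.81562999, -570.88128118,  230.22021464]), 'tcp_rot': array([-1.79990777e+02,  1.08616147e-01, -7.22509951e+01]), 'ft_force': array([-0.18583234, -0.23344518, -0.56073104]), 'wrist_torque': array([ 0.00420449, -0.04053178,  0.00668444]), 'finger_gap': 85.5491514134988}
scene [1315.  512. 1055.]
top [ 342.    4. 1272.]
wrist [ 252. -549.  373.]
```

View pics/scene0.png

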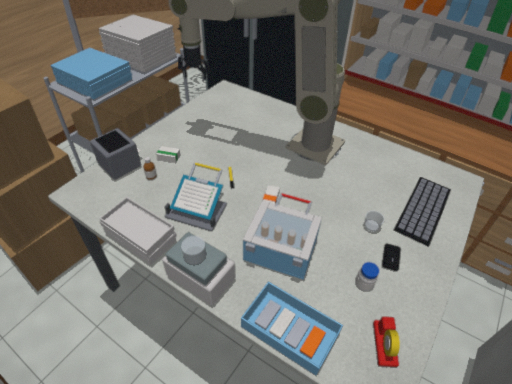

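View pics/top0.png

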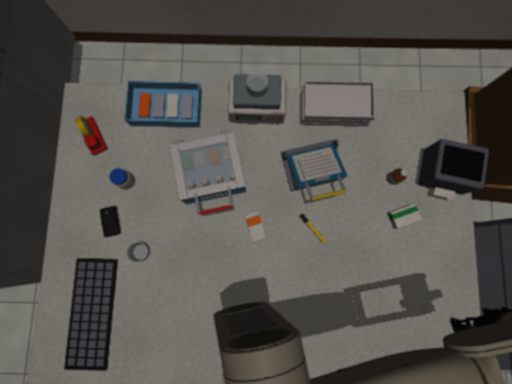

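The views show the red bar at about (215,210) and the yellow bar at about (327,196) in the top picture. In the scene picture they are at about (295,198) and (207,167). The marker and carton_a lie just on the robot side of the bars. Next I'll measure the bars.

```bash
python3 - <<'E'
from h import *
roi={'top0':{'red':(195,200,238,220),'yel':(300,186,350,206),'mark':(295,208,330,245)},'scene0':{'red':(275,188,315,212),'yel':(190,158,226,178)}}
L={}
for t in roi:
    p,d,K,k1,T=load(t); hsv=cv2.cvtColor(p,cv2.COLOR_RGB2HSV)
    for c,(a,b,e,f) in roi[t].items():
        H,S,V=[hsv[:,:,i].astype(int) for i in range(3)]
        m=((H<8)|(H>172))&(S>140)&(V>70) if c=='red' else (H>18)&(H<34)&(S>130)&(V>70)
        mm=np.zeros_like(m); mm[b:f,a:e]=m[b:f,a:e]
        v,u=np.nonzero(mm); uv=np.c_[u,v].astype(float)
        # long-axis ends
        ct=uv.mean(0); ax=np.linalg.svd(uv-ct)[2][0]; s=(uv-ct)@ax
        mid=ct+ax*(s.max()+s.min())/2
        P=pts(uv,d[v,u],K,k1,T); 
        print(t,c,len(uv),'ct',ct.round(1),'mid',mid.round(1),'ends',(ct+ax*s.min()).round(1),(ct+ax*s.max()).round(1))
        print('  depth median',np.median(P,0).round(1),'pct z',np.percentile(P[:,2],[10,50,90]).round(1))
        n=ray(mid,K,k1,T)[0]; dd=np.r_[n,1]@T[:3,:3]; o=-T[:3,:3].T@T[:3,3]; L[t,c]=(o,dd/np.linalg.norm(dd))
        E=np.array([ct+ax*s.min(),ct+ax*s.max()])
        for h in ([114] if c=='red' else [60,90,120]): 
            q=onplane(E,h,K,k1,T); print('  plane',h,q.round(1).tolist(),'len',np.linalg.norm(q[0]-q[1]).round(1),'mid',q.mean(0).round(1))
for c in('red','yel'):
    (o1,d1),(o2,d2)=L['top0',c],L['scene0',c]
    s=np.linalg.lstsq(np.c_[d1,-d2],o2-o1,rcond=None)[0]; a=o1+d1*s[0]; b=o2+d2*s[1]; print(c,'tri',((a+b)/2).round(1),'miss',np.linalg.norm(a-b).round(1))
p,d,K,k1,T=load('top0')
cv2.imwrite('pics/topzoom.png',cv2.resize(p[120:250,150:360,::-1],None,fx=3.8,fy=3.8,interpolation=cv2.INTER_CUBIC))
p,d,K,k1,T=load('scene0')
cv2.imwrite('pics/scenezoom.png',cv2.resize(p[140:280,140:340,::-1],None,fx=4,fy=4,interpolation=cv2.INTER_CUBIC))
E
```

```text
top0 red 97 ct [215.2 209.4] mid [215.5 209.4] ends [231.  206.2] [199.9 212.5]
  depth median [470.3 144.4 119.3] pct z [116.  119.3 121.4]
  plane 114 [[481.9, 93.2, 114.0], [458.7, 193.5, 114.0]] len 102.9 mid [470.3 143.3 114. ]
top0 yel 109 ct [328.2 194.6] mid [328.1 194.6] ends [344.1 190.5] [312.1 198.6]
  depth median [ 525.3 -219.6  126.9] pct z [124.1 126.9 129.7]
  plane 60 [[552.4, -287.0, 60.0], [521.9, -178.1, 60.0]] len 113.1 mid [ 537.1 -232.6   60. ]
  plane 90 [[547.2, -279.8, 90.0], [517.4, -173.6, 90.0]] len 110.3 mid [ 532.3 -226.7   90. ]
  plane 120 [[542.0, -272.6, 120.0], [513.0, -169.1, 120.0]] len 107.5 mid [ 527.5 -220.9  120. ]
top0 mark 97 ct [315.8 231.7] mid [315.5 231.5] ends [306.7 221.3] [324.4 241.7]
  depth median [ 411.4 -198.3   13.9] pct z [11.3 13.9 17.6]
  plane 60 [[444.0, -159.8, 60.0], [377.5, -218.9, 60.0]] len 89.0 mid [ 410.8 -189.4   60. ]
  plane 90 [[441.5, -155.8, 90.0], [376.7, -213.4, 90.0]] len 86.8 mid [ 409.1 -184.6   90. ]
  plane 120 [[439.0, -151.7, 120.0], [375.8, -207.9, 120.0]] len 84.6 mid [ 407.4 -179.8  120. ]
scene0 red 58 ct [295.6 198.2] mid [295.3 198.1] ends [281.9 194.4] [308.8 201.8]
  depth median [472.7 144.9 116.3] pct z [114.4 116.3 118.8]
  plane 114 [[482.3, 92.3, 114.0], [458.4, 190.9, 114.0]] len 101.5 mid [470.3 141.6 114. ]
scene0 yel 50 ct [206.7 166.3] mid [206.9 166.3] ends [194.9 163.3] [218.9 169.4]
  depth median [ 528.  -223.6  124.3] pct z [121.5 124.3 128. ]
  plane 60 [[488.7, -326.1, 60.0], [460.7, -219.8, 60.0]] len 109.9 mid [ 474.7 -273.    60. ]
  plane 90 [[513.6, -300.9, 90.0], [486.5, -197.8, 90.0]] len 106.6 mid [ 500.  -249.3   90. ]
  plane 120 [[538.5, -275.6, 120.0], [512.2, -175.8, 120.0]] len 103.3 mid [ 525.4 -225.7  120. ]
red tri [470.5 142.8 114.6] miss 1.3
yel tri [ 527.6 -221.3  123.3] miss 2.6
```

View pics/topzoom.png

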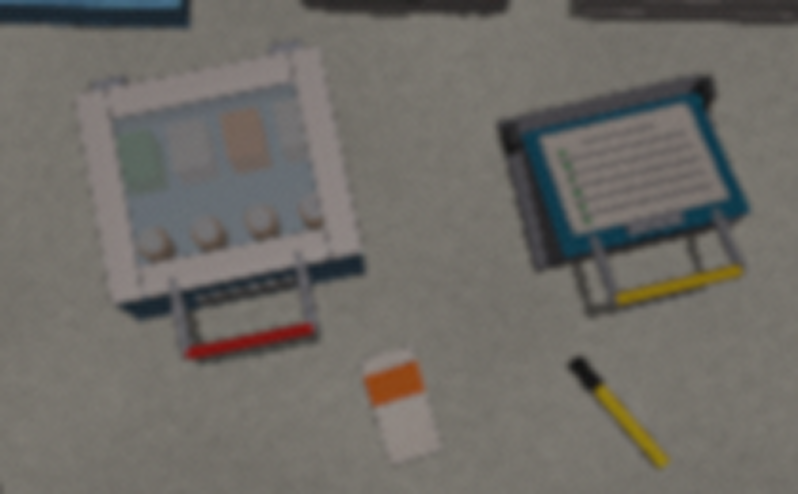

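View pics/scenezoom.png

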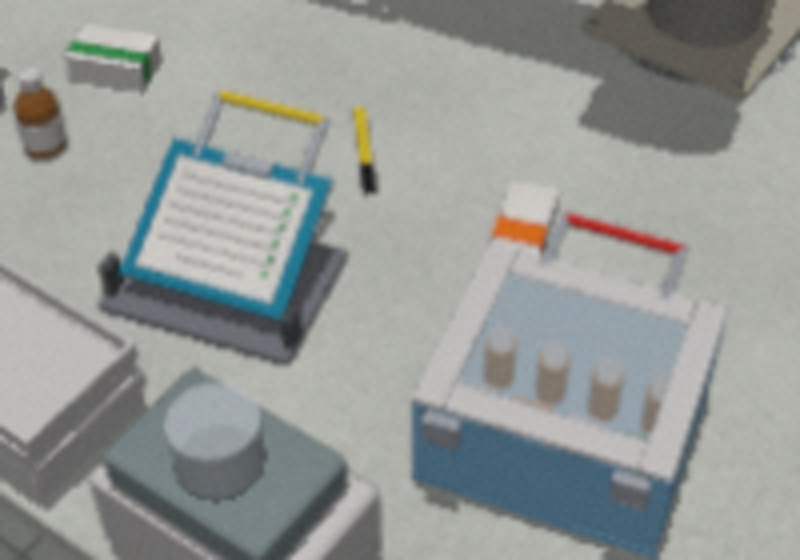

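Measurements:
- **Board:** the bar is at about (527.6, -221, 123), so the board stands at about 26° with its yaw near 15.7°. Its hinge is at about (700, -173, 35).
- **Lid:** the bar is at about (470.4, 142.5, 114). That matches the 114 mm given. Yaw is about 13°.

Plan: keep the tool vertical with the jaws across the bar, grip, and move along the arc while the bar rolls in the pads. First I'll turn the yaw by +88°.

jog_arm(
  offset=[
    [0,0,-3],
    [0,0,-3],
    [0,0,-3],
    [0,0,-3],
    [0,0,-3],
    [0,0,0],
    [0,0,0],
    [0,0,0],
    [0,0,0],
    [0,0,0],
    [0,0,0],
  ],
  delta_rot=[
    [0,0,-8],
    [0,0,-8],
    [0,0,-8],
    [0,0,-8],
    [0,0,-8],
    [0,0,-8],
    [0,0,-8],
    [0,0,-8],
    [0,0,-8],
    [0,0,-8],
    [0,0,-8],
  ],
  jaw=[50,50,50,50,50,50,50,50,50,50,50],
  newtons=30,
)

```text
time: 1.25
tool_pos: [182.3, -568.4, 240.8]
tcp_rot: [-179.4, -0.1, 19.2]
ft_force: [0.1, -0.1, -0.2]
finger_gap: 42.5
```

```bash
cat >> h.py <<'E'
from scipy.spatial.transform import Rotation as Ro
def to(target,rpy=None):
    s=monitor.sense(); R=Ro.from_euler('xyz',s['tcp_rot'],degrees=True)
    print('t',round(s['time'],2),'pos',s['tool_pos'].round(1),'rpy',s['tcp_rot'].round(1),'F',s['ft_force'].round(2),'gap',round(s['finger_gap'],1))
    print(' tool delta',R.inv().apply(np.array(target)-s['tool_pos']).round(1))
    if rpy is not None: print(' rotvec',(R.inv()*Ro.from_euler('xyz',rpy,degrees=True)).as_rotvec(degrees=True).round(2))
E
python3 - <<'E'
from h import *
to([527.6,-221.3,240],[180,0,15.7])
E
```

```text
t 1.25 pos [ 182.3 -568.4  240.8] rpy [-1.794e+02 -1.000e-01  1.920e+01] F [ 0.05 -0.13 -0.23] gap 42.5
 tool delta [ 440.2 -214.4    3.6]
 rotvec [-0.62 -0.05  3.47]
```

jog_arm(
  offset=[
    [0,0,0],
    [31,-15,0],
    [31,-15,0],
    [31,-15,0],
    [31,-15,0],
    [31,-15,0],
    [31,-15,0],
    [31,-15,0],
    [31,-15,0],
    [31,-15,0],
    [31,-15,0],
    [31,-15,0],
    [31,-15,0],
    [31,-15,0],
    [20,-10,0],
    [0,0,0],
  ],
  delta_rot=[
    [-0.6,0,3.5],
    [0,0,0],
    [0,0,0],
    [0,0,0],
    [0,0,0],
    [0,0,0],
    [0,0,0],
    [0,0,0],
    [0,0,0],
    [0,0,0],
    [0,0,0],
    [0,0,0],
    [0,0,0],
    [0,0,0],
    [0,0,0],
    [0,0,0],
  ],
  jaw=[50,50,50,50,50,50,50,50,50,50,50,50,50,50,50,50],
)

```text
time: 2.85
tool_pos: [543.1, -240.2, 234.8]
tcp_rot: [-179.5, 0.1, 15.8]
ft_force: [-0.2, -0.8, -0.1]
finger_gap: 42.7
```

```bash
python3 - <<'E'
from h import *
to([527.6,-221.3,240],[180,0,15.7])
save('wrist','w1')
E
```

```text
t 2.85 pos [ 543.1 -240.2  234.8] rpy [-1.795e+02  1.000e-01  1.580e+01] F [-0.25 -0.8  -0.06] gap 42.7
 tool delta [ -9.8 -22.4  -5. ]
 rotvec [-0.51  0.14  0.07]
```

View pics/w1.png

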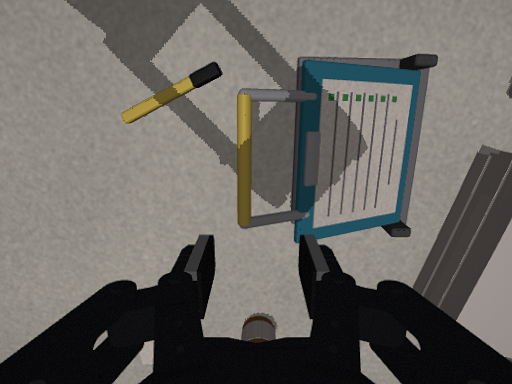

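The wrist view shows the yellow bar at column ≈244, rows ≈90–228, upright in the picture, so the yaw is right. I'll refine the bar's position from this view.

```bash
python3 - <<'E'
from h import *
p,d,K,k1,T=load('w1'); hsv=cv2.cvtColor(p,cv2.COLOR_RGB2HSV)
m=(hsv[...,0]>18)&(hsv[...,0]<34)&(hsv[...,1]>120)&(hsv[...,2]>60); m[:,:235]=0; m[:,265:]=0; m[:80]=0;m[235:]=0
v,u=np.nonzero(m); uv=np.c_[u,v].astype(float); ct=uv.mean(0); ax=np.linalg.svd(uv-ct)[2][0]; s=(uv-ct)@ax
E=np.array([ct+ax*s.min(),ct+ax*s.max()])
P=pts(uv,d[v,u],K,k1,T); print(len(uv),E.round(1),np.median(P,0).round(1),np.percentile(P[:,2],[5,50,95]).round(1))
for h in(119,123,127):
    q=onplane(E,h,K,k1,T); e=q[0]-q[1]; print(h,q.mean(0).round(1),'len',np.linalg.norm(e).round(1),'yaw',np.degrees(np.arctan(-e[0]/e[1])).round(1))
# panel tilt from depth
m=(hsv[...,0]>90)&(hsv[...,0]<110)&(hsv[...,1]>120)&(hsv[...,2]>60); m[:,:300]=0;m[:,430:]=0;m[240:]=0
v,u=np.nonzero(m&(d>0)); P=pts(np.c_[u,v],d[v,u],K,k1,T); c=np.median(P,0)
A=np.c_[P[:,:2],np.ones(len(P))]; a,r1=np.linalg.lstsq(A,P[:,2],rcond=None)[:2]; print('slope',np.degrees(np.arctan(np.hypot(a[0],a[1]))).round(1),'yaw',np.degrees(np.arctan2(a[1],a[0])).round(1))
E
```

```text
1751 [[243.7  95. ]
 [243.6 225. ]] [ 523.5 -214.5  126.4] [123.7 126.4 128. ]
119 [ 525.3 -222.3  119. ] len 112.6 yaw 15.0
123 [ 525.2 -221.6  123. ] len 110.8 yaw 15.0
127 [ 525.2 -220.8  127. ] len 109.1 yaw 15.0
slope 25.5 yaw -164.7
```

```bash
python3 - <<'E'
from h import *
to([525.2,-221.5,235],[180,0,15.2])
E
```

```text
t 2.9 pos [ 542.2 -241.1  234.6] rpy [-179.5    0.2   15.7] F [-0.56  0.56  0.35] gap 42.8
 tool delta [-11.  -23.5  -0.1]
 rotvec [-0.5   0.18  0.54]
```

jog_arm(
  offset=[
    [-6,-12,0],
    [-5,-12,0],
    [0,0,0],
  ],
  delta_rot=[
    [-0.5,0.2,0.5],
    [0,0,0],
    [0,0,0],
  ],
  jaw=[50,50,50],
)

```text
time: 3.2
tool_pos: [522.8, -222.3, 233.6]
tcp_rot: [-180.0, 0.1, 15.2]
ft_force: [-0.3, 0.4, -0.1]
finger_gap: 42.4
```

```bash
python3 - <<'E'
from h import *
to([525.2,-221.5,103],[180,0,15.2])
E
```

```text
t 3.2 pos [ 522.8 -222.3  233.6] rpy [-1.80e+02  1.00e-01  1.52e+01] F [-0.32  0.36 -0.12] gap 42.4
 tool delta [ 2.800e+00 -1.000e-01  1.305e+02]
 rotvec [-0.01  0.13 -0.05]
```

jog_arm(
  offset=[
    [3,0,20],
    [0,0,25],
    [0,0,25],
    [0,0,25],
    [0,0,20],
    [0,0,12],
    [0,0,0],
    [0,0,0],
  ],
  delta_rot=[
    [0,0,0],
    [0,0,0],
    [0,0,0],
    [0,0,0],
    [0,0,0],
    [0,0,0],
    [0,0,0],
    [0,0,0],
  ],
  jaw=[50,50,50,50,50,50,50,50],
)

```text
time: 4.0
tool_pos: [524.1, -231.0, 104.5]
tcp_rot: [179.7, 0.0, 14.7]
ft_force: [0.7, -0.1, 0.1]
finger_gap: 42.8
```

```bash
python3 - <<'E'
from h import *
to([525.2,-221.5,103],[180,0,15.2])
save('wrist','w2');save('scene','s2')
E
python3 -c "
import cv2;a=cv2.imread('pics/s2.png')[100:260,120:320];cv2.imwrite('pics/s2z.png',cv2.resize(a,None,fx=3.5,fy=3.5,interpolation=2))"
```

```text
t 4.0 pos [ 524.1 -231.   104.5] rpy [179.7   0.   14.7] F [ 0.66 -0.07  0.13] gap 42.8
 tool delta [ 3.5 -8.9  1.4]
 rotvec [ 0.31  0.02 -0.47]
```

View pics/w2.png

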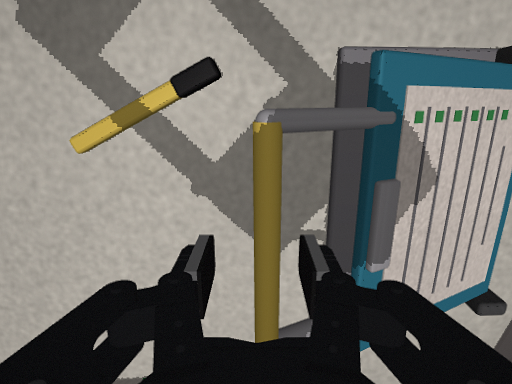

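View pics/s2z.png

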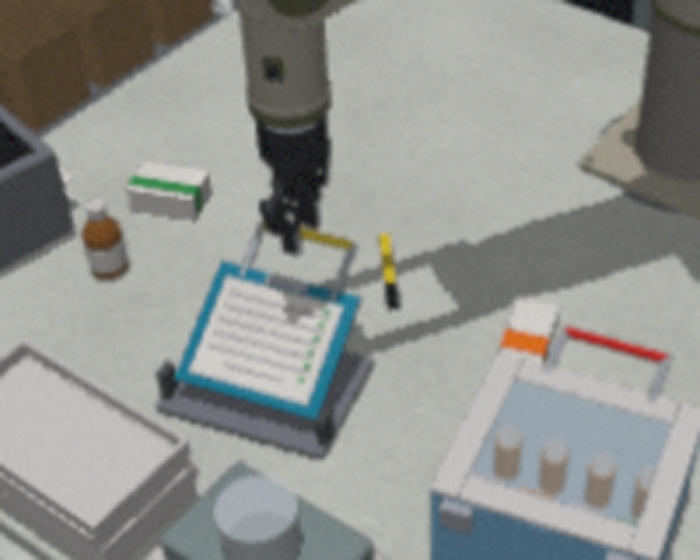

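The bar (column ≈267) lies between the fingers and the panel is clear of the fingers. The tool is 9 mm off along the bar, so I'll correct that and close.

jog_arm(
  offset=[
    [3,-9,1],
    [0,0,0],
    [0,0,0],
    [0,0,0],
    [0,0,0],
    [0,0,0],
    [0,0,0],
  ],
  delta_rot=[
    [0.3,0,-0.4],
    [0,0,0],
    [0,0,0],
    [0,0,0],
    [0,0,0],
    [0,0,0],
    [0,0,0],
  ],
  jaw=[50,5,5,5,5,5,5],
  newtons=25,
)

```text
time: 4.8
tool_pos: [526.5, -221.4, 107.2]
tcp_rot: [179.8, -0.2, 15.2]
ft_force: [-1.5, -0.8, -0.2]
finger_gap: 11.1
```

```bash
python3 - <<'E'
from h import *
to([525.2,-221.5,103],[180,0,15.2])
save('wrist','w3')
E
```

```text
t 4.8 pos [ 526.5 -221.4  107.2] rpy [179.8  -0.2  15.2] F [-1.49 -0.76 -0.17] gap 11.1
 tool delta [-1.3 -0.3  4.2]
 rotvec [ 0.23 -0.18  0.02]
```

View pics/w3.png

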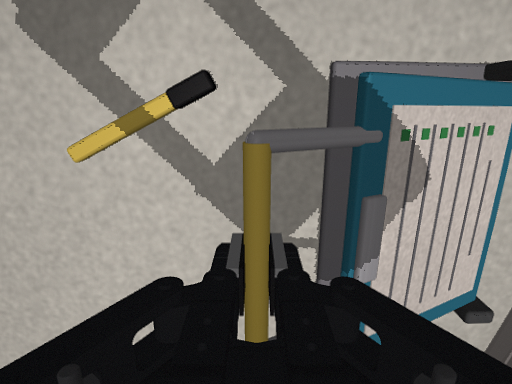

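The bar is gripped (gap 11.1 mm, between the pads). First half of the arc, to about 45°.

jog_arm(
  offset=[
    [3.5,0,-7],
    [3.8,0,-7],
    [4.7,0,-7.4],
    [4.7,0,-7.3],
    [5.3,0,-7],
    [5.3,0,-6.9],
    [5.9,0,-6.4],
    [5.9,0,-6.4],
    [0,0,0],
  ],
  delta_rot=[
    [0,0,0],
    [0,0,0],
    [0,0,0],
    [0,0,0],
    [0,0,0],
    [0,0,0],
    [0,0,0],
    [0,0,0],
    [0,0,0],
  ],
  jaw=[5,5,5,5,5,5,5,5,5],
)

```text
time: 5.75
tool_pos: [566.8, -210.6, 167.1]
tcp_rot: [179.8, -0.1, 15.2]
ft_force: [0.2, 0.3, 1.3]
finger_gap: 11.0
```

```bash
python3 - <<'E'
from h import *
b=np.array([526.5,-221.4,107.2]); x=np.array([.965,.262,0])
t=np.radians(70);t0=np.radians(25.5)
to(b+200*((np.cos(t0)-np.cos(t))*x+np.array([0,0,np.sin(t)-np.sin(t0)])),[180,0,15.2])
E
```

```text
t 5.75 pos [ 566.8 -210.6  167.1] rpy [ 1.798e+02 -1.000e-01  1.520e+01] F [0.17 0.29 1.26] gap 11.0
 tool delta [ 70.4   0.1 -41.9]
 rotvec [ 0.23 -0.06  0.  ]
```

jog_arm(
  offset=[
    [5.4,0,-5],
    [5.6,0,-4.6],
    [5.8,0,-4.3],
    [6,0,-4],
    [6.6,0,-4.2],
    [6.6,0,-4],
    [6.7,0,-3.7],
    [6.7,0,-3.3],
    [6.7,0,-3],
    [6,0,-2.6],
    [0,0,0],
    [0,0,0],
  ],
  delta_rot=[
    [0,0,0],
    [0,0,0],
    [0,0,0],
    [0,0,0],
    [0,0,0],
    [0,0,0],
    [0,0,0],
    [0,0,0],
    [0,0,0],
    [0,0,0],
    [0,0,0],
    [0,0,0],
  ],
  jaw=[5,5,5,5,5,5,5,5,5,5,5,5],
)

```text
time: 6.95
tool_pos: [626.3, -194.5, 209.6]
tcp_rot: [179.8, 0.5, 15.1]
ft_force: [-4.5, -2.1, -0.7]
finger_gap: 11.0
```

```bash
python3 - <<'E'
from h import *
b=np.array([526.5,-221.4,107.2]); x=np.array([.965,.262,0])
t=np.radians(70);t0=np.radians(25.5)
to(b+200*((np.cos(t0)-np.cos(t))*x+np.array([0,0,np.sin(t)-np.sin(t0)])),[180,0,15.2])
save('scene','s4')
E
python3 -c "
import cv2;a=cv2.imread('pics/s4.png')[80:260,120:320];cv2.imwrite('pics/s4z.png',cv2.resize(a,None,fx=3.2,fy=3.2,interpolation=2))"
```

```text
t 6.95 pos [ 626.3 -194.5  209.6] rpy [179.8   0.5  15.1] F [-4.45 -2.06 -0.68] gap 11.0
 tool delta [ 8.7 -0.2  0.5]
 rotvec [ 0.17  0.47 -0.09]
```

View pics/s4z.png

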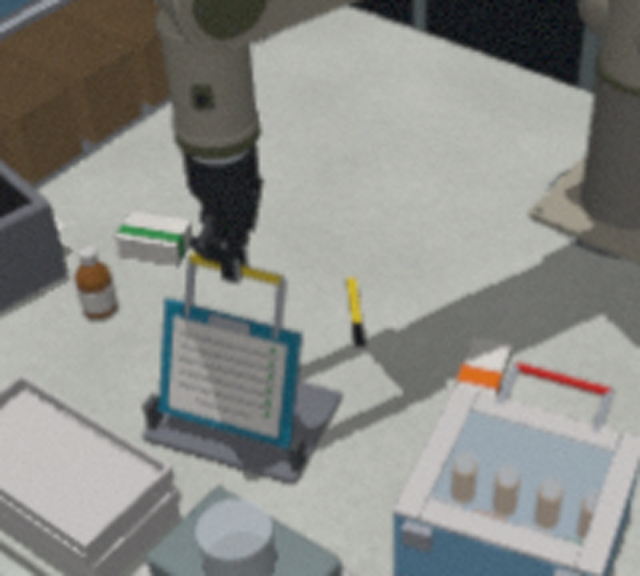

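```bash
cat >> h.py <<'E'
def tilt(tag,box,hl=90,hh=112):
    p,d,K,k1,T=load(tag); hsv=cv2.cvtColor(p,cv2.COLOR_RGB2HSV); a,b,e,f=box
    m=(hsv[...,0]>hl)&(hsv[...,0]<hh)&(hsv[...,1]>120)&(hsv[...,2]>50); mm=np.zeros_like(m); mm[b:f,a:e]=m[b:f,a:e]
    v,u=np.nonzero(mm&(d>0)); P=pts(np.c_[u,v],d[v,u],K,k1,T)
    for _ in range(5):
        c=P.mean(0); n=np.linalg.svd(P-c)[2][2]; r_=(P-c)@n; P=P[abs(r_)<3*max(np.std(r_),1)]
    n*=np.sign(n[2]); print(tag,len(P),'tilt',np.degrees(np.arccos(n[2])).round(1),'n',n.round(3),'std',r_.std().round(1),'lo',P.min(0).round(),'hi',P.max(0).round())
E
python3 - <<'E'
from h import *
tilt('scene0',(160,165,235,225)); tilt('s4',(165,165,220,225))
E
```

```text
scene0 358 tilt 25.6 n [0.417 0.113 0.902] std 2.6 lo [ 557. -288.   33.] hi [723. -95. 101.]
s4 311 tilt 67.3 n [0.891 0.242 0.385] std 2.0 lo [ 631. -265.   34.] hi [725. -92. 170.]
```

Depth (67.3°) and kinematics (about 67.6°) agree. I'll nudge 6 mm more and then release.

jog_arm(
  offset=[
    [3.5,0,-1.2],
    [3,0,-1],
    [0,0,0],
    [0,0,0],
    [0,0,0],
    [0,0,0],
    [0,0,0],
  ],
  delta_rot=[
    [0,0,0],
    [0,0,0],
    [0,0,0],
    [0,0,0],
    [0,0,0],
    [0,0,0],
    [0,0,0],
  ],
  jaw=[5,5,5,40,40,40,40],
)

```text
time: 7.7
tool_pos: [633.3, -191.8, 212.5]
tcp_rot: [179.9, 0.3, 15.1]
ft_force: [-0.1, -0.6, 0.0]
finger_gap: 34.3
```

```bash
python3 - <<'E'
from h import *
b=np.array([526.5,-221.4,107.2]); x=np.array([.965,.262,0])
t=np.radians(70);t0=np.radians(25.5)
to(b+200*((np.cos(t0)-np.cos(t))*x+np.array([0,0,np.sin(t)-np.sin(t0)])),[180,0,15.2])
save('scene','s5');save('wrist','w5')
tilt('s5',(165,165,220,225))
E
```

```text
t 7.7 pos [ 633.3 -191.8  212.5] rpy [179.9   0.3  15.1] F [-0.13 -0.63  0.01] gap 34.3
 tool delta [1.3 0.6 3.5]
 rotvec [ 0.13  0.3  -0.07]
s5 306 tilt 69.1 n [0.901 0.247 0.356] std 2.2 lo [ 634. -265.   37.] hi [725. -92. 174.]
```

View pics/w5.png

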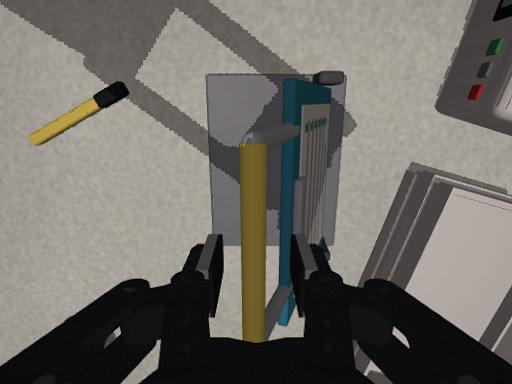

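The board is free at about 69°. The wrist view shows the bar (column ≈254) midway between the fingers, clear on both sides. I'll rise straight up.

jog_arm(
  offset=[
    [0,0,-12],
    [0,0,-20],
    [0,0,-25],
    [0,0,-30],
    [0,0,-20],
    [0,0,0],
  ],
  delta_rot=[
    [0,0,0],
    [0,0,0],
    [0,0,0],
    [0,0,0],
    [0,0,0],
    [0,0,0],
  ],
  jaw=[40,40,40,40,40,40],
)

```text
time: 8.4
tool_pos: [633.2, -191.1, 326.6]
tcp_rot: [179.9, 0.3, 15.1]
ft_force: [0.2, 0.1, 0.5]
finger_gap: 34.6
```

```bash
python3 - <<'E'
from h import *
to([470.4,142.5,280],[180,0,13.1])
save('scene','s6')
tilt('s6',(165,165,220,225))
E
```

```text
t 8.4 pos [ 633.2 -191.1  326.6] rpy [179.9   0.3  15.1] F [0.17 0.13 0.49] gap 34.6
 tool delta [ -69.8 -364.7   46.3]
 rotvec [0.12 0.29 2.03]
s6 311 tilt 69.0 n [0.9   0.248 0.358] std 2.2 lo [ 634. -265.   36.] hi [725. -92. 173.]
```

The board is holding at 69°. I'll move over the lid bar.

jog_arm(
  offset=[
    [-5,-26,0],
    [-5,-26,0],
    [-5,-26,0],
    [-5,-26,0],
    [-5,-26,0],
    [-5,-26,0],
    [-5,-26,4],
    [-5,-26,6],
    [-5,-26,6],
    [-5,-26,6],
    [-5,-26,6],
    [-5,-26,6],
    [-5,-20,6],
    [0,0,0],
  ],
  delta_rot=[
    [0,0.3,2],
    [0,0,0],
    [0,0,0],
    [0,0,0],
    [0,0,0],
    [0,0,0],
    [0,0,0],
    [0,0,0],
    [0,0,0],
    [0,0,0],
    [0,0,0],
    [0,0,0],
    [0,0,0],
    [0,0,0],
  ],
  jaw=[50,50,50,50,50,50,50,50,50,50,50,50,50,50],
)

```text
time: 9.85
tool_pos: [479.0, 128.4, 261.3]
tcp_rot: [-179.5, 1.6, 12.9]
ft_force: [-0.5, 0.8, -0.2]
finger_gap: 42.5
```

```bash
python3 - <<'E'
from h import *
to([470.4,142.5,280],[180,0,13.1])
save('wrist','w7')
p,d,K,k1,T=load('w7'); hsv=cv2.cvtColor(p,cv2.COLOR_RGB2HSV)
m=((hsv[...,0]<6)|(hsv[...,0]>174))&(hsv[...,1]>150)&(hsv[...,2]>60)
n,lab,st,_=cv2.connectedComponentsWithStats(m.astype(np.uint8)); k=1+st[1:,4].argmax(); print(st[k])
v,u=np.nonzero(lab==k); uv=np.c_[u,v].astype(float); ct=uv.mean(0); ax=np.linalg.svd(uv-ct)[2][0]; s=(uv-ct)@ax
E=np.array([ct+ax*s.min(),ct+ax*s.max()])
P=pts(uv,d[v,u],K,k1,T); print(E.round(1),np.median(P,0).round(1))
q=onplane(E,114,K,k1,T); e=q[0]-q[1]; print(q.mean(0).round(1),'len',np.linalg.norm(e).round(1),'yaw',np.degrees(np.arctan(-e[0]/e[1])).round(1))
E
```

```text
t 9.85 pos [479.  128.4 261.3] rpy [-179.5    1.6   12.9] F [-0.49  0.79 -0.22] gap 42.5
 tool delta [ -5.8 -15.9 -18.4]
 rotvec [-0.46  1.6  -0.22]
[ 248  104   13  115 1305]
[[253.2 103.9]
 [255.1 218. ]] [469.  147.  118.8]
[470.  141.9 114. ] len 111.1 yaw 13.7
```

View pics/w7.png

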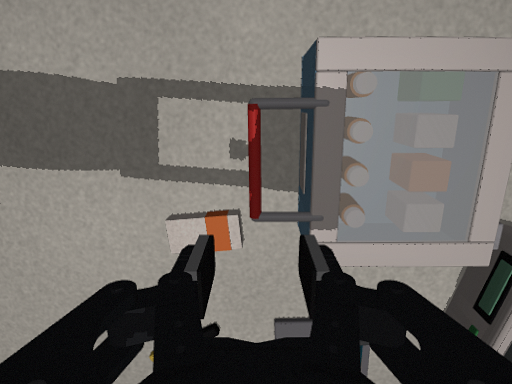

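The red bar is at (470, 142, 114), columns ≈248–261, rows 104–218. Carton_a at (205,232) is low and out of the way. I'll align, then descend.

jog_arm(
  offset=[
    [-6,-15,0],
    [0,0,0],
    [0,0,0],
  ],
  delta_rot=[
    [-0.5,1.6,-0.6],
    [0,0,0],
    [0,0,0],
  ],
  jaw=[50,50,50],
)

```text
time: 10.2
tool_pos: [470.6, 138.8, 260.2]
tcp_rot: [179.8, 0.1, 13.4]
ft_force: [-0.6, 0.4, 0.1]
finger_gap: 42.7
```

```bash
python3 - <<'E'
from h import *
to([470.2,142.2,96],[180,0,13.5])
E
```

```text
t 10.2 pos [470.6 138.8 260.2] rpy [1.798e+02 1.000e-01 1.340e+01] F [-0.62  0.37  0.07] gap 42.7
 tool delta [  0.6  -3.9 164.2]
 rotvec [ 0.17  0.07 -0.08]
```

jog_arm(
  offset=[
    [0,-3,20],
    [0,0,25],
    [0,0,25],
    [0,0,25],
    [0,0,20],
    [0,0,10],
    [0,0,0],
  ],
  delta_rot=[
    [0,0,0],
    [0,0,0],
    [0,0,0],
    [0,0,0],
    [0,0,0],
    [0,0,0],
    [0,0,0],
  ],
  jaw=[50,50,50,50,50,50,50],
)

```text
time: 10.9
tool_pos: [474.9, 134.5, 132.1]
tcp_rot: [179.7, -0.0, 13.0]
ft_force: [-0.9, 0.2, 1.2]
finger_gap: 42.7
```

```bash
python3 - <<'E'
from h import *
to([470.2,142.2,96],[180,0,13.5])
E
```

```text
t 10.9 pos [474.9 134.5 132.1] rpy [179.7  -0.   13. ] F [-0.91  0.18  1.22] gap 42.7
 tool delta [-2.8 -8.7 36. ]
 rotvec [ 0.29 -0.02 -0.53]
```

jog_arm(
  offset=[
    [-3,-8,8],
    [0,0,12],
    [0,0,12],
    [0,0,0],
    [0,0,0],
  ],
  delta_rot=[
    [0.3,0,-0.5],
    [0,0,0],
    [0,0,0],
    [0,0,0],
    [0,0,0],
  ],
  jaw=[50,50,50,50,50],
)

```text
time: 11.4
tool_pos: [472.2, 142.1, 100.3]
tcp_rot: [-180.0, -0.3, 13.5]
ft_force: [0.1, 0.8, 0.4]
finger_gap: 42.6
```

```bash
python3 - <<'E'
from h import *
to([470.2,142.2,96],[180,0,13.5])
save('wrist','w8')
E
```

```text
t 11.4 pos [472.2 142.1 100.3] rpy [-180.    -0.3   13.5] F [0.05 0.81 0.4 ] gap 42.6
 tool delta [-1.9 -0.6  4.3]
 rotvec [-0.02 -0.26 -0.02]
```

View pics/w8.png

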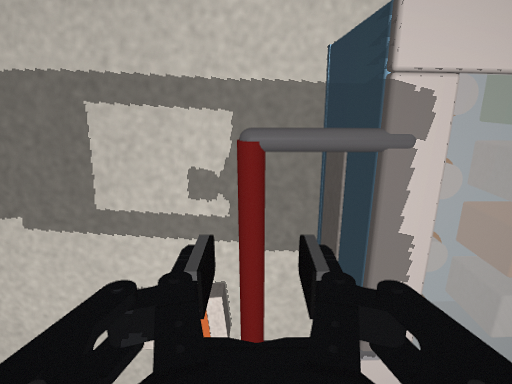

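The red bar (column ≈252) is centred between the fingers. I'll lower a little and close.

jog_arm(
  offset=[
    [-2,0,5],
    [0,0,0],
    [0,0,0],
    [0,0,0],
    [0,0,0],
    [0,0,0],
  ],
  delta_rot=[
    [0,0,0],
    [0,0,0],
    [0,0,0],
    [0,0,0],
    [0,0,0],
    [0,0,0],
  ],
  jaw=[50,5,5,5,5,5],
  newtons=30,
)

```text
time: 12.05
tool_pos: [470.0, 141.5, 95.9]
tcp_rot: [-180.0, -0.3, 13.5]
ft_force: [-1.9, -0.3, 0.5]
finger_gap: 10.8
```

```bash
python3 - <<'E'
from h import *
to([470.2,142.2,96],[180,0,13.5])
E
```

```text
t 12.05 pos [470.  141.5  95.9] rpy [-180.    -0.3   13.5] F [-1.91 -0.31  0.48] gap 10.8
 tool delta [ 0.4 -0.6 -0.1]
 rotvec [-0.01 -0.26 -0.01]
```

jog_arm(
  offset=[
    [0.1,0,-8.5],
    [0.5,0,-8.5],
    [0.8,0,-8.5],
    [1,0,-8.5],
    [1.3,0,-8.4],
    [1.7,0,-8.4],
    [1.9,0,-8.3],
    [2.2,0,-8.3],
    [0,0,0],
  ],
  delta_rot=[
    [0,0,0],
    [0,0,0],
    [0,0,0],
    [0,0,0],
    [0,0,0],
    [0,0,0],
    [0,0,0],
    [0,0,0],
    [0,0,0],
  ],
  jaw=[5,5,5,5,5,5,5,5,5],
)

```text
time: 12.95
tool_pos: [480.4, 144.0, 170.3]
tcp_rot: [-180.0, -0.4, 13.5]
ft_force: [-1.1, -0.4, -2.4]
finger_gap: 10.6
```

```bash
cat >> h.py <<'E'
def lid():
    s=monitor.sense(); d=s['tool_pos']-np.array([470.,141.5,95.9]); y=np.radians(13.5); x=d[0]*np.cos(y)+d[1]*np.sin(y); l=-d[0]*np.sin(y)+d[1]*np.cos(y)
    a=np.arctan2(d[2],245-x); print('x',x.round(1),'lat',l.round(1),'z',d[2].round(1),'ang',np.degrees(a).round(1),'r',np.hypot(d[2],245-x).round(1))
    for T in(20,30,40,50,60): t=np.radians(T); print(T,'dx',(245*(1-np.cos(t))-x).round(1),'dz',-(245*np.sin(t)-d[2]).round(1))
E
python3 - <<'E'
from h import *
lid(); to([470.2,142.2,96],[180,0,13.5])
E
```

```text
x 10.7 lat 0.0 z 74.4 ang 17.6 r 245.8
20 dx 4.1 dz -9.4
30 dx 22.1 dz -48.1
40 dx 46.6 dz -83.1
50 dx 76.8 dz -113.3
60 dx 111.8 dz -137.8
t 12.95 pos [480.4 144.  170.3] rpy [-180.    -0.4   13.5] F [-1.09 -0.39 -2.42] gap 10.6
 tool delta [-10.8  -0.6  74.2]
 rotvec [-0.02 -0.38 -0.02]
```

jog_arm(
  offset=[
    [2.9,0,-8.5],
    [3.2,0,-8.3],
    [3.5,0,-8.2],
    [3.8,0,-8],
    [4.1,0,-7.9],
    [4.5,0,-7.7],
    [4.8,0,-7.4],
    [5.1,0,-7.2],
    [5.4,0,-7],
    [5.7,0,-6.8],
    [0,0,0],
  ],
  delta_rot=[
    [0,0,0],
    [0,0,0],
    [0,0,0],
    [0,0,0],
    [0,0,0],
    [0,0,0],
    [0,0,0],
    [0,0,0],
    [0,0,0],
    [0,0,0],
    [0,0,0],
  ],
  jaw=[5,5,5,5,5,5,5,5,5,5,5],
)

```text
time: 14.05
tool_pos: [522.4, 154.1, 254.1]
tcp_rot: [-180.0, 0.1, 13.5]
ft_force: [-0.8, -0.0, -2.0]
finger_gap: 10.6
```

```bash
python3 - <<'E'
from h import *
lid(); to([470.2,142.2,96],[180,0,13.5])
save('wrist','w9')
E
```

```text
x 53.9 lat 0.1 z 158.2 ang 39.6 r 248.1
20 dx -39.1 dz 74.4
30 dx -21.1 dz 35.7
40 dx 3.4 dz 0.8
50 dx 33.6 dz -29.4
60 dx 68.6 dz -53.9
t 14.05 pos [522.4 154.1 254.1] rpy [-1.80e+02  1.00e-01  1.35e+01] F [-0.76 -0.04 -1.95] gap 10.6
 tool delta [-53.3  -0.5 158.2]
 rotvec [-0.01  0.09 -0.01]
```

View pics/w9.png

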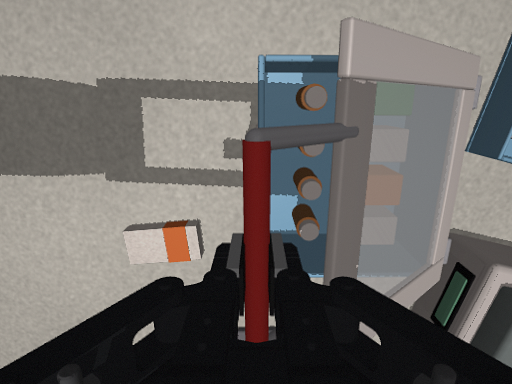

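The bar is still gripped (column ≈257) with the lid at about 40°. Continuing to 60°.

jog_arm(
  offset=[
    [5.2,0,-5.6],
    [5.4,0,-5.4],
    [5.6,0,-5.2],
    [5.8,0,-5],
    [5.9,0,-4.7],
    [6,0,-4.5],
    [6.1,0,-4.3],
    [6.2,0,-4.1],
    [6.3,0,-3.9],
    [6.3,0,-3.7],
    [5,0,-2.9],
    [0,0,0],
    [0,0,0],
  ],
  delta_rot=[
    [0,0,0],
    [0,0,0],
    [0,0,0],
    [0,0,0],
    [0,0,0],
    [0,0,0],
    [0,0,0],
    [0,0,0],
    [0,0,0],
    [0,0,0],
    [0,0,0],
    [0,0,0],
    [0,0,0],
  ],
  jaw=[5,5,5,5,5,5,5,5,5,5,5,5,5],
)

```text
time: 15.4
tool_pos: [578.3, 167.6, 307.9]
tcp_rot: [180.0, 1.1, 13.5]
ft_force: [-3.0, -1.3, 0.5]
finger_gap: 11.0
```

```bash
python3 - <<'E'
from h import *
lid(); to([470.2,142.2,96],[180,0,13.5])
save('scene','s10');save('top','t10')
tilt('s10',(165,165,220,225))
# lid tilt: white frame pixels in scene
p,d,K,k1,T=load('s10'); v,u=np.mgrid[150:290,240:340]; u=u.ravel();v=v.ravel(); hsv=cv2.cvtColor(p,cv2.COLOR_RGB2HSV)
P=pts(np.c_[u,v],d[v,u],K,k1,T); y=np.radians(13.5); X=P[:,0]*np.cos(y)+P[:,1]*np.sin(y); Y=-P[:,0]*np.sin(y)+P[:,1]*np.cos(y)
s=hsv[v,u,1]; k=(s<60)&(P[:,2]>135)&(P[:,2]<290)&(abs(Y-25)<115)&(X>560)&(X<740)
Q=np.c_[X,P[:,2]][k]
for _ in range(6):
    c=Q.mean(0); w=np.linalg.svd(Q-c)[2]; e=(Q-c)@w[1]; Q=Q[abs(e)<max(2.5*e.std(),3)]
print(len(Q),'lid tilt',np.degrees(np.arctan(abs(w[0][1]/w[0][0]))).round(1),e.std().round(1))
cv2.imwrite('pics/s10z.png',cv2.resize(p[80:300,120:370,::-1],None,fx=2.6,fy=2.6,interpolation=2))
E
```

```text
x 111.4 lat 0.1 z 212.0 ang 57.8 r 250.6
20 dx -96.6 dz 128.2
30 dx -78.6 dz 89.5
40 dx -54.1 dz 54.5
50 dx -23.9 dz 24.3
60 dx 11.1 dz -0.1
t 15.4 pos [578.3 167.6 307.9] rpy [180.    1.1  13.5] F [-3.05 -1.27  0.46] gap 11.0
 tool delta [-107.1   -0.7  213.9]
 rotvec [0.04 1.06 0.01]
s10 321 tilt 69.1 n [0.902 0.244 0.357] std 2.0 lo [ 631. -267.   35.] hi [728. -91. 173.]
3536 lid tilt 57.4 2.2
```

View pics/s10z.png

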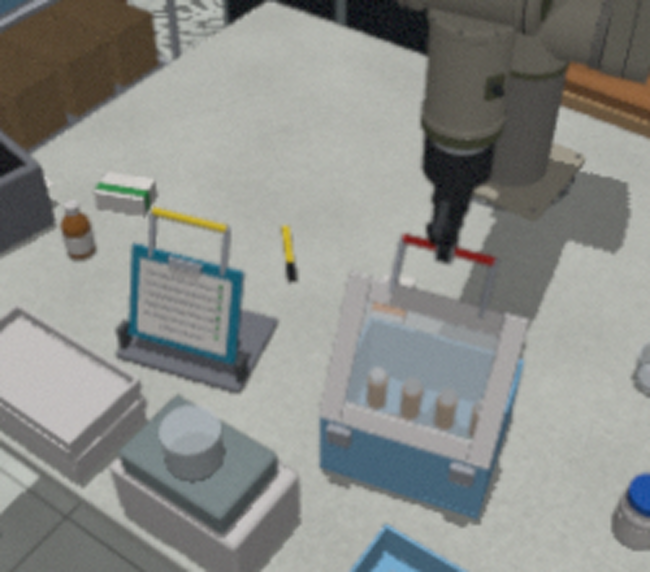

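View pics/t10.png

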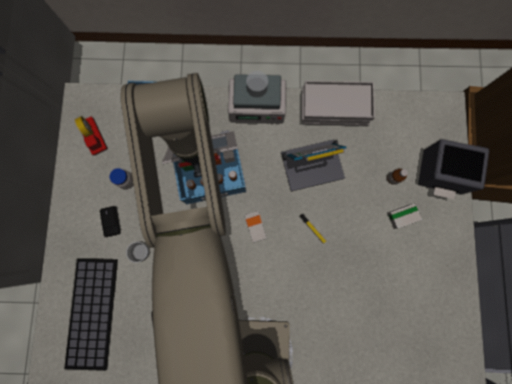

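The lid is at about 57.5° by both kinematics and depth, and the bystanders haven't moved. A small final nudge, then hold.

jog_arm(
  offset=[
    [3,0,-1.2],
    [3,0,-1],
    [2.5,0,-1],
    [0,0,0],
    [0,0,0],
    [0,0,0],
    [0,0,0],
    [0,0,0],
    [0,0,0],
    [0,0,0],
    [0,0,0],
    [0,0,0],
  ],
  delta_rot=[
    [0,0,0],
    [0,0,0],
    [0,0,0],
    [0,0,0],
    [0,0,0],
    [0,0,0],
    [0,0,0],
    [0,0,0],
    [0,0,0],
    [0,0,0],
    [0,0,0],
    [0,0,0],
  ],
  jaw=[5,5,5,5,5,5,5,5,5,5,5,5],
)

```text
time: 16.7
tool_pos: [584.7, 169.1, 312.3]
tcp_rot: [179.9, 1.1, 13.5]
ft_force: [-4.2, -0.5, 0.9]
finger_gap: 10.8
```

```bash
python3 - <<'E'
from h import *
lid(); to([470.2,142.2,96],[180,0,13.5]); print(monitor.sense()['qd'].round(2))
save('scene','s11');save('wrist','w11')
tilt('s11',(165,165,220,225))
p,d,K,k1,T=load('s11'); v,u=np.mgrid[150:290,240:340]; u=u.ravel();v=v.ravel(); hsv=cv2.cvtColor(p,cv2.COLOR_RGB2HSV)
P=pts(np.c_[u,v],d[v,u],K,k1,T); y=np.radians(13.5); X=P[:,0]*np.cos(y)+P[:,1]*np.sin(y); Y=-P[:,0]*np.sin(y)+P[:,1]*np.cos(y)
s=hsv[v,u,1]; k=(s<60)&(P[:,2]>135)&(P[:,2]<290)&(abs(Y-25)<115)&(X>560)&(X<740)
Q=np.c_[X,P[:,2]][k]
for _ in range(6):
    c=Q.mean(0); w=np.linalg.svd(Q-c)[2]; e=(Q-c)@w[1]; Q=Q[abs(e)<max(2.5*e.std(),3)]
print(len(Q),'lid tilt',np.degrees(np.arctan(abs(w[0][1]/w[0][0]))).round(1),e.std().round(1))
lid()
E
```

```text
x 117.9 lat 0.1 z 216.4 ang 59.6 r 250.9
20 dx -103.2 dz 132.6
30 dx -85.1 dz 93.9
40 dx -60.6 dz 58.9
50 dx -30.4 dz 28.7
60 dx 4.6 dz 4.2
t 16.7 pos [584.7 169.1 312.3] rpy [179.9   1.1  13.5] F [-4.22 -0.48  0.89] gap 10.8
 tool delta [-113.3   -0.7  218.5]
 rotvec [0.05 1.12 0.01]
[ 0.01 -0.12  0.14  0.04 -0.07 -0.03]
s11 327 tilt 69.1 n [0.901 0.246 0.356] std 2.1 lo [ 633. -265.   35.] hi [725. -92. 173.]
3518 lid tilt 59.2 2.1
x 117.9 lat 0.1 z 216.4 ang 59.6 r 250.9
20 dx -103.1 dz 132.6
30 dx -85.1 dz 93.9
40 dx -60.6 dz 58.9
50 dx -30.4 dz 28.7
60 dx 4.6 dz 4.2
```

View pics/w11.png

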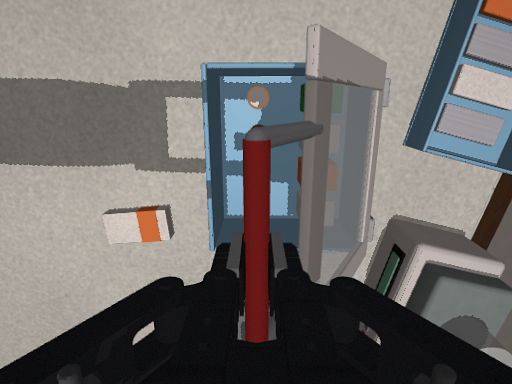

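The lid is at about 59.3°, steady and gripped (bar at column ≈257 between the pads). The board is at 69.1°. Handing in.

```bash
python3 - <<'E'
from h import *
r.hand_in()
E
```

```text
the job is handed in; nothing more can be done
```

I raised the check-list board by its yellow bar to about 69° and let go. I then lifted the lid by its red bar to about 59° and handed in while still gripping it, with about 17 s on the clock. No verdict was reported.

**Last checks:**
- **Board:** 69.1° by depth, unchanged since I let go and moved clear of it.
- **Lid:** 59.2° by depth and 59.6° by arm position, with the arm still. The grip gap was 10.8 mm on the 12 mm bar, and the wrist force was about 4 N.
- **Other things:** by eye, none had moved in the top and scene pictures taken just before the final nudge of the lid. I did not measure their positions.

**One disagreement:** the arm's path showed a radius of about 251 mm against the 245 mm given for the lid bar. This is probably the bar shifting a few millimetres between the pads, and the two lid angles still agree within half a degree.

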